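# Size a soap-cutter spacer ring on the taper gauge and rack it

### The arm

A 6-joint arm with a two-finger parallel gripper is mounted at the origin on the work surface. World frame = base frame: x ahead of the robot, y to its left, z up, the work surface at z = 0. Lengths are in m, angles in rad, forces in N, time in s.
With the tool pointing down it reaches from about 0.35 to 0.85 m from the base axis. Payload 8.1 kg.
Tool frame: the origin (TCP) lies midway between the tips of the shut fingers; the grasp point (between the pads) lies 19 mm behind it (arm.tcp_to_grasp is the distance from the TCP to the grasp point, in m); z points along the fingers, y is the line along which they close (so a half turn about z gives the same grasp; the last joint's range is limited). The gripper opens to 93 mm and grips with 3 to 60 N. Pads are 15 mm wide; open, the fingers measure 128 mm over their backs; the gripper's body (75 mm by 188 mm) begins 65 mm behind the grasp point.
Start: joints at [1.064, 0.13, 1.488, -0, 1.523, -0.085], TCP at [0.246, 0.547, 0.191] pointing down, gripper open.
Joint ranges: [-2.96, 2.96], [-0.89, 2.26], [0.02, 2.5], [-1.34, 4.48], [0, 2.73], [-2.66, 2.66]. Speed limits (rad/s): [2.39, 2.39, 2.79, 3.14, 3.14, 3.14].

### API

Orientations are given as a unit quaternion [x, y, z, w].
In Python, from rig import arm, vision gives the robot as it stands. The module is installed in compiled form; this text tells all that it offers.
- The arm moves only by the tool carry_out, never from a script. Its argument "series" is a list that holds one entry, the list of rows, each a list of 5 numbers: the shift along the world's x, y, z in cm, then the turn about the world's z in degrees, then the closure, from 0 (fully open) to 1 (shut). In form: [[[x, y, z, turn, jaw], ...]]. A call has exactly 5 rows; each row is the pose to reach, as a shift and turn from the pose commanded when the call began; what a row does not reach only later rows make up. A row lasts 1/8 s, in which the tool goes at most 62.5 mm and 10.7 degrees, less where a joint would pass 70% of its speed; a pose out of reach is approached as far as the arm can. A call with a gripper value outside its range is refused whole. The fingers move at their own pace and stop on an object; "squeeze" is the grip in N (left out, the last holds). Time passes only in rows, so rows that repeat a pose let the fingers close, or fill a call up. It gives the time, the measured TCP pose, the force, the opening and the grip force at its end, in the units of the state.
- arm.get_state(): the state, without advancing time (a new reading comes with each control period).
- vision.grab_frame(name): name is "side" or "top"; returns the picture (480x640x3 uint8, red, green, blue); there is no depth.
- vision.get_calibration(name): a dict with "camera_matrix" (3x3 intrinsics, pixels), "dist" ([k1, k2, p1, p2, k3] as OpenCV has them; the pictures are not rectified), "world_from_camera" (4x4, takes a point from camera to world coordinates). Camera axes: x right, y up, looking along -z (the intrinsics and any distortion apply to the point x, -y, -z); pixel columns grow to the right and rows downward; lengths in m; the calibration is good to about 2 mm. A picture is of the moment at which its call begins. get_calibration takes no time and is no camera call.
- arm.hand_in(): hands the job in; it is judged then, once.
The state is a dict: "time": time; "qpos": joint angles; "joint_velocities": joint speeds; "tau": joint torques, N m; "position": TCP position; "tcp_rot": TCP orientation; "force": force on the tool from outside, world axes, zero at the start; "torque": the same for the moment, N m; "finger_gap": finger opening in m; "finger_force": force on a finger pad.
Only numpy, scipy, OpenCV 4.12 (cv2) and the standard library are available. Lean on these libraries where they do the work, as an engineer would, in place of code of your own. Each camera call takes 0.05 s, during which the arm holds its last target. There are 200 camera calls.

### The job

Take the spacer ring from the rubber pad and slide it down the sprung taper gauge until it stops, square and centred, then press it down steadily with about 12 N for a good second (never over 25 N) to read which of the three lines its lower edge has reached. Pull it off and put it flat over the matching post of the rack: tall post for the top line, middle post for the middle line, short post for the lowest line. Leave the two rings in the tray and the other things on the bench alone, and touch the gauge taper only with the ring.

Things in the scene. Friction and masses are not known exactly. Their poses are not given: they have to be found in the camera images.
- ring_k_center (a point): aluminium spacer ring lying flat: 46 mm outside, 22 mm tall, about 65 g; this point is its centre, half-way up, z along its axis. The three rings differ only in bore (24, 28 and 32 mm; which is which is not told). The one on the rubber pad is to be measured, the two in the white tray wait
- ring_m_center (a point): another such spacer ring, same point and axes (see ring_k_center)
- ring_p_center (a point): another such spacer ring, same point and axes (see ring_k_center)
- pad: black square rubber pad, 90 x 90 x 6 mm, fixed; origin at the centre of its underside. The ring to measure lies on it
- gauge_cone: upright steel taper of the gauge; origin at the centre of its flat tip, z up, 115 mm above the table when unloaded. Radius 10 mm at the tip, growing evenly to 18 mm at 48 mm below. Three dark lines run round it 12, 24, 36 mm below the tip (radius 12, 14, 16). A ring stopped square and centred has its lower edge at a line, its centre 1, 13 or 25 mm below the tip; off-centre it stops some mm too high
- gauge: fixed plate of the gauge, 120 x 120 x 16 mm, origin under its centre, with a collar 38 mm across up to 30 mm above the table and the taper's 22 mm stem in it. The taper stands on a spring: it gives from about 4 N, sinks 1 mm per further 3.5 N, hard stop at 7 mm (about 28 N). A pressed ring clings to the taper by friction and must be pulled off upward
- rack: fixed wooden board, 90 x 260 x 12 mm, with three upright posts 14 mm across in a row along its y, 80 mm apart; origin at the centre of its underside
- post_tall (a point): foot of the tall post (56 mm) on the board's top face, 12 mm above the table; the post rises along z
- post_middle (a point): foot of the middle-height post (42 mm), likewise
- post_short (a point): foot of the short post (28 mm), likewise
- soap_near: bar of soap, 80 x 55 x 28 mm, between pad and gauge; a bystander, origin under its centre
- soap_far: bar of soap, 80 x 55 x 28 mm, beyond the gauge and rack; a bystander, origin under its centre
- brush: hand brush lying beyond the rack; a bystander
- scraper: flat scraper lying near the robot, left; a bystander
- bottle: amber bottle, 60 mm across, 170 mm tall, far left; a bystander, origin under its centre
- stamp: turned wooden soap stamp, 48 mm across, 78 mm tall, near the robot, right; a bystander, origin under its centre
Not all that is in view belongs to the job. Leave any pink or purple look-alike of the part that bears ring_p_center alone.

How it is judged:
On the way:
1. the ring from the pad is pressed on the taper with 7 to 19 N (taper sunk 0.8 to 4.2 mm), centred and square, its lower edge within 4 mm of its line, for 0.8 s (((contact force between ring_p and gauge_cone above 4 N and z of gauge_cone in the frame of gauge between 0.1108 and 0.1142 m and z of ring_p_center in the frame of gauge_cone between -0.005 and 0.003 m and angle between the z axis of ring_p_center and the z axis of gauge_cone, either way round below 0.08 rad and distance of each of ring_k_center, ring_m_center from where it was at the start of the episode below 0.015 m and horizontal distance between each of ring_k_center, ring_m_center and pad above 0.07 m) or (contact force between ring_k and gauge_cone above 4 N and z of gauge_cone in the frame of gauge between 0.1108 and 0.1142 m and z of ring_k_center in the frame of gauge_cone between -0.017 and -0.009 m and angle between the z axis of ring_k_center and the z axis of gauge_cone, either way round below 0.08 rad and distance of each of ring_p_center, ring_m_center from where it was at the start of the episode below 0.015 m and horizontal distance between each of ring_p_center, ring_m_center and pad above 0.07 m) or (contact force between ring_m and gauge_cone above 4 N and z of gauge_cone in the frame of gauge between 0.1108 and 0.1142 m and z of ring_m_center in the frame of gauge_cone between -0.029 and -0.021 m and angle between the z axis of ring_m_center and the z axis of gauge_cone, either way round below 0.08 rad and distance of each of ring_p_center, ring_k_center from where it was at the start of the episode below 0.015 m and horizontal distance between each of ring_p_center, ring_k_center and pad above 0.07 m))), for 0.8 s.
At the end, for the whole second after the job is handed in: The measured ring lies flat on the rack board around the post that matches its line (tall for the top line, middle, short for the lowest), at rest, its centre within 12 mm of the post's axis; the other two rings are within 15 mm of where they began in the tray (((horizontal distance between ring_p_center and post_tall below 0.012 m and z of ring_p_center in the frame of post_tall between 0.008 and 0.014 m and angle between ring_p_center's own z axis and vertical below 0.1 rad and linear speed of ring_p below 0.02 m/s and distance of each of ring_k_center, ring_m_center from where it was at the start of the episode below 0.015 m and horizontal distance between each of ring_k_center, ring_m_center and pad above 0.07 m) or (horizontal distance between ring_k_center and post_middle below 0.012 m and z of ring_k_center in the frame of post_middle between 0.008 and 0.014 m and angle between ring_k_center's own z axis and vertical below 0.1 rad and linear speed of ring_k below 0.02 m/s and distance of each of ring_p_center, ring_m_center from where it was at the start of the episode below 0.015 m and horizontal distance between each of ring_p_center, ring_m_center and pad above 0.07 m) or (horizontal distance between ring_m_center and post_short below 0.012 m and z of ring_m_center in the frame of post_short between 0.008 and 0.014 m and angle between ring_m_center's own z axis and vertical below 0.1 rad and linear speed of ring_m below 0.02 m/s and distance of each of ring_p_center, ring_k_center from where it was at the start of the episode below 0.015 m and horizontal distance between each of ring_p_center, ring_k_center and pad above 0.07 m))); the robot touches nothing.
It fails at once if the gauge taper is pressed down with more than 25 N (sunk over 6 mm) (z of gauge_cone in the frame of gauge below 0.109 m).
It fails at once if the robot itself pushes on the gauge taper (over 5 N) (contact force between any of the arm, the fingers and gauge_cone above 5 N).
It fails at once if a bystander is moved more than 30 mm (distance of any of soap_near, soap_far, brush, scraper, bottle, stamp from where it was at the start of the episode above 0.03 m).
It also fails if it takes over 48 s, if anything falls off the work surface, if the arm or the gripper's body presses on something with over 40 N, if the wrist force passes 120 N, or if a joint passes its speed limit or range.

## Working session

There is one attempt and no reset: what is moved stays moved. The work goes in short steps, Python scripts to look and compute and a tool call to move; the robot and the scene stay as the last step left them, time stands still between calls to the robot, and variables do not carry over. Pictures are saved under pics/ and viewed, at most 10 in all, crops included, and the job is handed in when it is done.

Besides the shell and the picture viewer there is one more tool, called after "Call:" by a JSON object that holds its "fn" and its "kwargs". carry_out: Moves the arm, as the interface text tells. Its arguments: {"type":"object","properties":{"series":{"type":"array","items":{"type":"array","items":{"type":"array","items":{"type":"number"}}}},"squeeze":{"type":"number"}},"required":["series"]}

```bash
mkdir -p pics; cat > h.py <<'E'
import numpy as np, cv2
from rig import arm, vision
def snap(n,f,crop=None,s=1):
    im=vision.grab_frame(n)[:,:,::-1].copy(); cv2.imwrite('pics/raw_'+f,im)
    if crop: x0,y0,x1,y1=crop; im=cv2.resize(im[y0:y1,x0:x1],None,fx=s,fy=s,interpolation=cv2.INTER_CUBIC)
    cv2.imwrite('pics/'+f,im)
def ray(n,u,v):
    c=vision.get_calibration(n); K=np.array(c['camera_matrix'],float); d=np.array(c['dist'],float); T=np.array(c['world_from_camera'])
    p=cv2.undistortPoints(np.array([[[u,v]]],float),K,d)[0,0]
    r=T[:3,:3]@np.array([p[0],-p[1],-1]); return T[:3,3],r
def at(n,u,v,z):
    o,r=ray(n,u,v); return o+r*(z-o[2])/r[2]
def proj(n,P):
    c=vision.get_calibration(n); K=np.array(c['camera_matrix'],float); d=np.array(c['dist'],float); T=np.linalg.inv(np.array(c['world_from_camera']))
    q=(T[:3,:3]@np.atleast_2d(P).T).T+T[:3,3]; q=q*[1,-1,-1]
    return cv2.projectPoints(q,np.zeros(3),np.zeros(3),K,d)[0][:,0]
E
python3 - <<'E'
from h import *
snap('top','t0.png'); snap('side','s0.png')
for n in('top','side'): print(n,np.round(vision.get_calibration(n)['world_from_camera'],3).tolist(), vision.get_calibration(n)['camera_matrix'])
print(arm.get_state(), arm.tcp_to_grasp)
E
```

```text
top [[0.01, 0.996, -0.085, 0.393], [-1.0, 0.011, 0.012, -0.02], [0.013, 0.085, 0.996, 1.382], [0.0, 0.0, 0.0, 1.0]] [[583.75011268   0.         319.99306245]
 [  0.         583.75011268 237.182622  ]
 [  0.           0.           1.        ]]
side [[0.996, 0.065, -0.056, 0.438], [-0.086, 0.764, -0.639, -0.83], [0.001, 0.641, 0.767, 1.06], [0.0, 0.0, 0.0, 1.0]] [[600.30205558   0.         310.71917384]
 [  0.         600.30205558 237.3185592 ]
 [  0.           0.           1.        ]]
{'time': 0.1, 'qpos': array([ 1.06356205e+00,  1.31084457e-01,  1.48919380e+00,  2.24466843e-05,
        1.52302727e+00, -8.53708502e-02]), 'joint_velocities': array([-1.16135096e-03, -1.13862585e-03, -1.66778627e-03, -1.11518134e-03,
       -1.15000308e-03,  5.02828205e-06]), 'tau': array([ 1.07207543e-03, -5.61338711e+01, -4.93098521e+01,  7.70687638e-02,
        2.89983919e-02, -9.96286872e-05]), 'position': array([0.24534836, 0.54690605, 0.18998025]), 'tcp_rot': array([ 2.09371508e-01,  9.77835793e-01, -8.15843726e-04, -2.60789458e-04]), 'force': array([ 0.03300306, -0.64825126, -0.50826149]), 'torque': array([ 0.00612992,  0.01493764, -0.01444804]), 'finger_force': 0.0, 'finger_gap': 0.09287445651451898} 0.0188
```

View pics/t0.png

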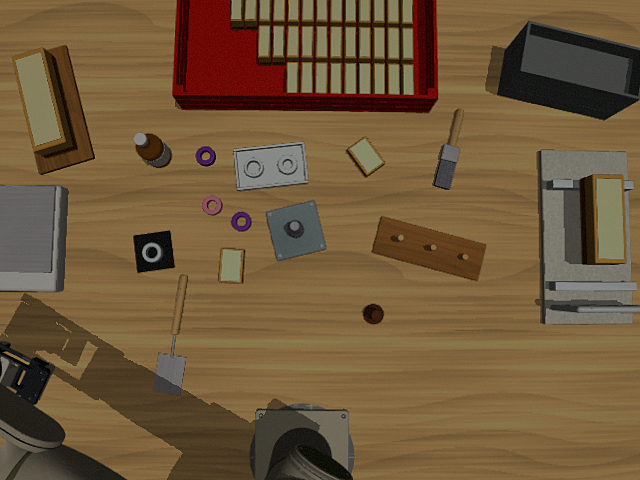

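View pics/s0.png

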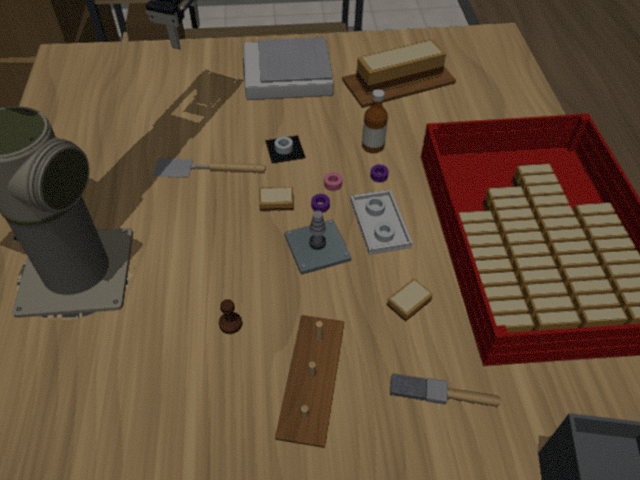

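The top view shows the pad ring at about (152,252), gauge tip at (294,227) and posts at (397,238), (431,247), (464,257). The side view shows the pad ring at (284,145), tip at (318,213) and post tops at (319,323), (312,365), (305,409). I'll enlarge both.

```bash
python3 - <<'E'
import cv2,numpy as np
t=cv2.imread('pics/raw_t0.png'); s=cv2.imread('pics/raw_s0.png')
def c(im,x0,y0,w,h,k): return cv2.resize(im[y0:y0+h,x0:x0+w],None,fx=k,fy=k,interpolation=cv2.INTER_CUBIC)
a=np.hstack([c(t,130,225,50,50,6),c(t,262,195,70,50,6)])
b=c(t,370,210,120,75,6)
b=np.hstack([c(t,370,213,120,49,6)])
cv2.imwrite('pics/tc.png',np.vstack([a,b[:294]]))if a.shape[1]==b.shape[1] else print(a.shape,b.shape)
d=np.hstack([c(s,260,125,50,75,4),c(s,283,203,70,75,4),c(s,280,310,80,75,4)])
e=c(s,275,350,60,70,4); f=c(s,345,180,70,70,4)
e=np.hstack([e,f]); e=np.pad(e,((0,0),(0,d.shape[1]-e.shape[1]),(0,0)))
cv2.imwrite('pics/sc.png',np.vstack([d,e]))
E
```

```text
(no output)
```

View pics/tc.png

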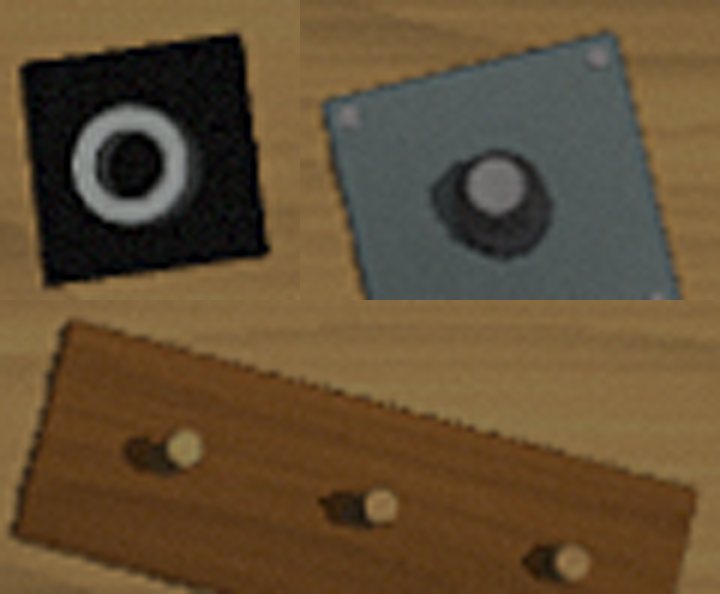

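View pics/sc.png

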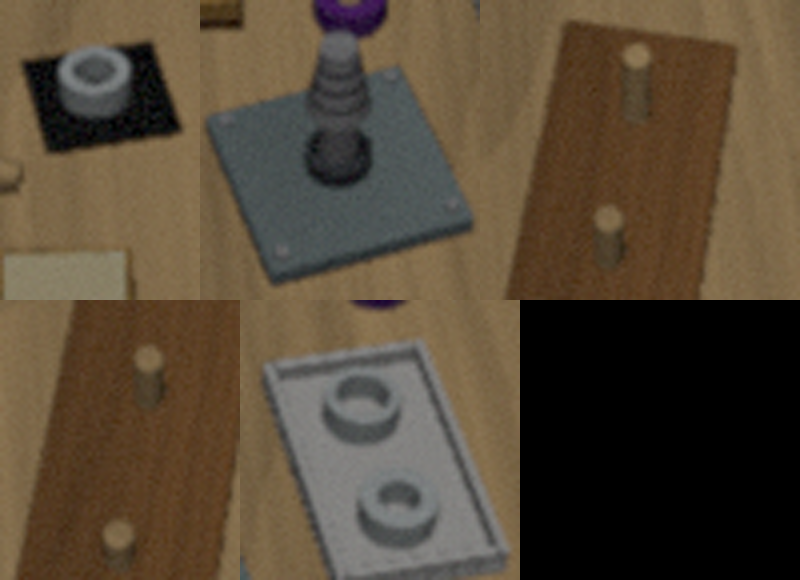

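```bash
python3 - <<'E'
from h import *
D=dict(ring=((151.25,251.9),(283.4,143.4),.028),tip=((294.25,225.4),(317.6,214.1),.115),tall=((400.4,237.4),(318.9,323.4),.068),mid=((433.1,247.1),(311.9,363.9),.054),short=((464.9,256.2),(304.1,407.1),.040))
P={}
for k,(a,b,z) in D.items():
    p,q=at('top',*a,z),at('side',*b,z); P[k]=(p+q)/2; print(k,p.round(4),q.round(4),P[k].round(4), np.hypot(*P[k][:2]))
    o1,r1=ray('top',*a);o2,r2=ray('side',*b)
    s=np.linalg.lstsq(np.c_[r1,-r2],o2-o1,rcond=None)[0]; print('  tri',((o1+s[0]*r1+o2+s[1]*r2)/2).round(4))
print(np.linalg.norm(P['tall']-P['mid']),np.linalg.norm(P['short']-P['mid']))
print('soaps',at('top',231,265,.028),at('top',366,156,.028),'pinkring',at('top',241,221,.02))
from scipy.spatial.transform import Rotation as R
print(R.from_quat(arm.get_state()['tcp_rot']).as_matrix().round(3))
E
```

```text
ring [0.4698 0.3565 0.028 ] [0.4701 0.3493 0.028 ] [0.4699 0.3529 0.028 ] 0.587696509531614
  tri [0.4703 0.3589 0.0196]
tip [0.5263 0.021  0.115 ] [0.5268 0.0197 0.115 ] [0.5266 0.0204 0.115 ] 0.5269744698732507
  tri [0.5267 0.0211 0.1135]
tall [ 0.5067 -0.2182  0.068 ] [ 0.5074 -0.2199  0.068 ] [ 0.507 -0.219  0.068] 0.552330599818511
  tri [ 0.5072 -0.2185  0.0657]
mid [ 0.4864 -0.2957  0.054 ] [ 0.4872 -0.2969  0.054 ] [ 0.4868 -0.2963  0.054 ] 0.5698811137730304
  tri [ 0.4869 -0.296   0.0524]
short [ 0.467 -0.373  0.04 ] [ 0.4666 -0.3729  0.04  ] [ 0.4668 -0.373   0.04  ] 0.597500004204335
  tri [ 0.4668 -0.373   0.0403]
0.08106654476006074 0.08047028635336242
soaps [0.44154327 0.16923984 0.028     ] [ 0.70227729 -0.14324334  0.028     ] pinkring [0.54528287 0.1491825  0.02      ]
[[-0.912  0.409 -0.001]
 [ 0.409  0.912 -0.001]
 [ 0.    -0.002 -1.   ]]
```

Call:
{"fn": "carry_out", "kwargs": {"series": [[[5,-4.2,-2,0,0],[10,-8.5,-4,0,0],[15,-12.8,-6,0,0],[19.5,-16.5,-8,0,0],[22.5,-19.2,-9,0,0]]], "squeeze": 5}}

```text
time: 0.72
position: [0.4714, 0.3536, 0.0996]
tcp_rot: [0.209, 0.978, -0.0, -0.0]
force: [1.0, 1.1, 0.2]
finger_gap: 0.0928
finger_force: 0.0
```

Call:
{"fn": "carry_out", "kwargs": {"series": [[[0,0,0,0,0],[0,0,-2,0,0],[0,0,-4,0,0],[0,0,-4,0,0],[0,0,-4,0,0]]]}}

```text
time: 1.35
position: [0.47, 0.3561, 0.0608]
tcp_rot: [0.209, 0.978, -0.0, -0.0]
force: [0.5, -0.1, 0.3]
finger_gap: 0.0924
finger_force: 0.0
```

```bash
python3 - <<'E'
from h import *
snap('side','s1.png',(230,90,350,180),6); print(arm.get_state())
E
```

```text
{'time': 1.4, 'qpos': array([ 5.61100831e-01,  1.99700310e-01,  1.65323458e+00,  1.77162223e-05,
        1.28788828e+00, -5.89034367e-01]), 'joint_velocities': array([-6.99426694e-03, -8.57844079e-03, -8.74461005e-03, -8.55269626e-05,
        1.28019200e-03, -1.84468003e-03]), 'tau': array([ 9.79032065e-02, -5.54014957e+01, -4.51267862e+01,  6.04435103e-02,
        8.85495963e-02,  3.18353414e-03]), 'position': array([0.4705107 , 0.35618886, 0.06147092]), 'tcp_rot': array([2.08785590e-01, 9.77961364e-01, 2.74324005e-04, 2.69893669e-04]), 'force': array([ 0.40885214, -0.06493709, -0.23445067]), 'torque': array([0.01259516, 0.060011  , 0.01196861]), 'finger_force': 0.0, 'finger_gap': 0.0927925794766578}
```

View pics/s1.png

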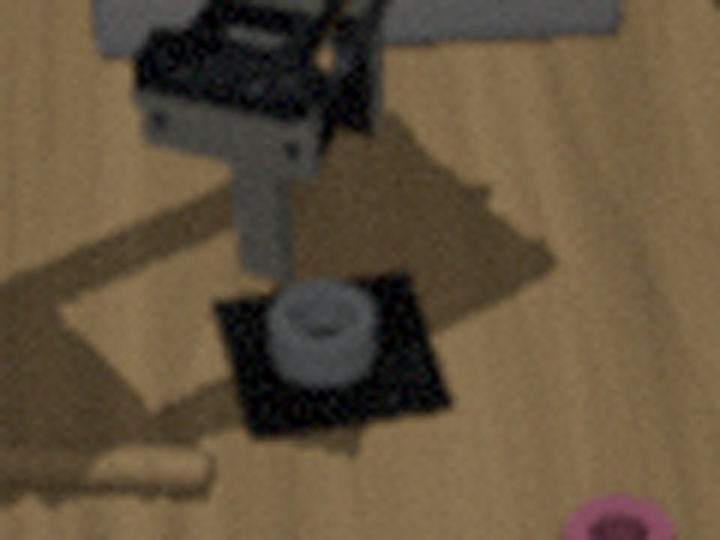

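The ring (322,330 in the crop) lies below the open gripper, and the near finger, at (262,270), is clear of it. Next I lower the gripper and squeeze lightly to centre the ring.

Call:
{"fn": "carry_out", "kwargs": {"series": [[[0,0,-2.5,0,0],[0,0,-5,0,0],[0,0,-5,0,0],[0,0,-5,0,0.6],[0,0,-5,0,0.6]]], "squeeze": 5}}

```text
time: 2.02
position: [0.4718, 0.3562, 0.0127]
tcp_rot: [0.209, 0.978, 0.001, 0.001]
force: [0.1, -0.6, -0.3]
finger_gap: 0.0774
finger_force: 0.0
```

Call:
{"fn": "carry_out", "kwargs": {"series": [[[0,0,0,0,0.6],[0,0,0,0,0.6],[0,0,0,0,0.6],[0,0,0,0,0.6],[0,0,0,0,0.6]]]}}

```text
time: 2.65
position: [0.4706, 0.3554, 0.0109]
tcp_rot: [0.209, 0.978, -0.0, -0.0]
force: [0.4, 0.5, -0.7]
finger_gap: 0.0377
finger_force: 0.0
```

```bash
python3 - <<'E'
from h import *
snap('side','s2.png',(230,90,350,180),6)
print(proj('side',[arm.get_state()['position'],[.47,.3529,.028]]),proj('top',[arm.get_state()['position'],[.47,.3529,.028]]))
E
```

```text
[[283.67489853 146.85842149]
 [283.27899474 142.46814157]] [[153.7283338  251.9952825 ]
 [152.79709512 251.81784734]]
```

View pics/s2.png

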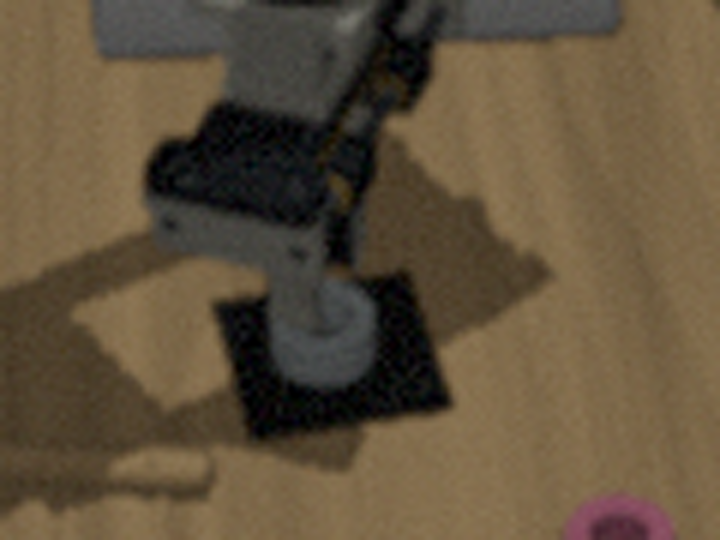

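```bash
python3 - <<'E'
from h import *
a=np.array([.409,.912,0])
for z,g in((.0615,.0928),(.0109,.0377)):
    p=np.array([.4706,.3558,z]);print([(( proj('side',[p+s*a*g/2])[0]-[230,90])*6).round(0).tolist() for s in(-1,0,1)])
print(arm.get_state()['finger_gap'],[((proj('side',[[.455,.351+dy,.028]])[0]-[230,90])*6).tolist() for dy in(0,.01)])
for v in (300,310,320): print(v, at('side',230+322/6,90+v/6,.028).round(4))
E
```

```text
[[278.0, 319.0], [318.0, 250.0], [356.0, 183.0]]
[[306.0, 368.0], [322.0, 340.0], [337.0, 313.0]]
0.036939395322846715 [[284.98233023262674, 319.70370414901515], [283.794523472365, 304.2263642037733]]
300 [0.4715 0.3624 0.028 ]
310 [0.4712 0.3559 0.028 ]
320 [0.4708 0.3495 0.028 ]
```

```bash
python3 - <<'E'
from h import *
snap('side','s3.png',(255,110,305,165),8); snap('top','t3.png',(120,225,168,280),8)
a,b=cv2.imread('pics/s3.png'),cv2.imread('pics/t3.png')
cv2.imwrite('pics/c3.png',cv2.convertScaleAbs(np.hstack([a,b]),alpha=1.8,beta=10))
E
```

```text
(no output)
```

View pics/c3.png

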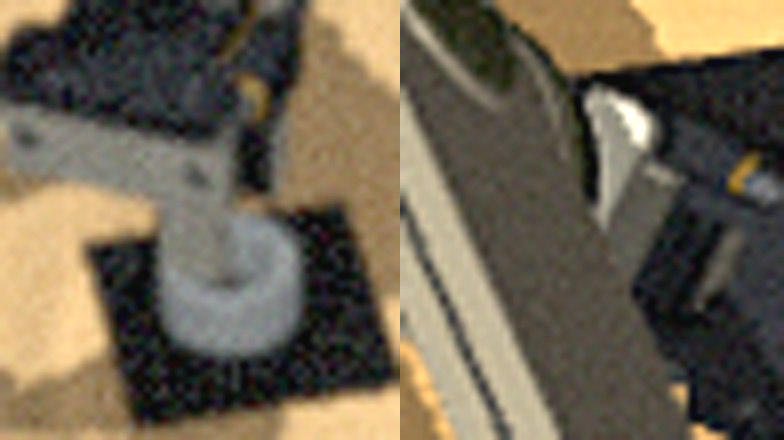

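The near finger's tip, around (195,280) on the left, covers the ring's left rim, so the fingers seem to hover just above the ring. The tips look about 2 cm higher than the reported TCP suggests. I'll lift, open, and probe down in small steps.

Call:
{"fn": "carry_out", "kwargs": {"series": [[[0,0,2.5,0,0.6],[0,0,3,0,0],[0,0,3,0,0],[0,0,3,0,0],[0,0,3,0,0]]]}}

```text
time: 3.42
position: [0.4701, 0.3551, 0.04]
tcp_rot: [0.209, 0.978, -0.0, -0.0]
force: [0.3, -0.6, -0.2]
finger_gap: 0.0723
finger_force: 0.0
```

Call:
{"fn": "carry_out", "kwargs": {"series": [[[0,0,0,0,0],[0,0,-1.5,0,0],[0,0,-3.0,0,0],[0,0,-3.3,0,0],[0,0,-3.3,0,0]]]}}

```text
time: 4.05
position: [0.4702, 0.3552, 0.0072]
tcp_rot: [0.209, 0.978, -0.0, -0.0]
force: [0.4, 0.0, 0.8]
finger_gap: 0.0932
finger_force: 0.0
```

Call:
{"fn": "carry_out", "kwargs": {"series": [[[0,0,-0.2,0,0],[0,0,-0.4,0,0],[0,0,-0.5,0,0],[0,0,-0.5,0,0],[0,0,-0.5,0,0]]]}}

```text
time: 4.68
position: [0.4707, 0.3555, 0.003]
tcp_rot: [0.209, 0.978, 0.0, 0.0]
force: [-0.3, -0.5, -0.8]
finger_gap: 0.0928
finger_force: 0.0
```

Call:
{"fn": "carry_out", "kwargs": {"series": [[[0,0,-0.2,0,0],[0,0,-0.4,0,0],[0,0,-0.6,0,0],[0,0,-0.8,0,0],[0,0,-0.8,0,0]]]}}

```text
time: 5.3
position: [0.4704, 0.3553, -0.0054]
tcp_rot: [0.209, 0.978, -0.0, -0.0]
force: [0.9, -0.1, 0.3]
finger_gap: 0.0928
finger_force: 0.0
```

Call:
{"fn": "carry_out", "kwargs": {"series": [[[0,0,-0.3,0,0],[0,0,-0.4,0,0.6],[0,0,-0.4,0,0.6],[0,0,-0.4,0,0.6],[0,0,-0.4,0,0.6]]]}}

```text
time: 5.92
position: [0.4707, 0.3555, -0.009]
tcp_rot: [0.209, 0.978, 0.0, 0.0]
force: [-0.3, 0.2, 0.0]
finger_gap: 0.0577
finger_force: 0.0
```

Call:
{"fn": "carry_out", "kwargs": {"series": [[[0,0,0,0,0.6],[0,0,0,0,0.6],[0,0,0,0,0.6],[0,0,0,0,0.6],[0,0,0,0,0.6]]]}}

```text
time: 6.55
position: [0.4707, 0.3554, -0.009]
tcp_rot: [0.209, 0.978, 0.0, 0.0]
force: [0.2, 0.6, 0.9]
finger_gap: 0.0454
finger_force: 5.0
```

Gap of 45.4 mm at 5 N shows the ring is held. I'll open, turn and regrip across the other axis to centre it both ways.

Call:
{"fn": "carry_out", "kwargs": {"series": [[[0,0,0,0,0.2],[0,0,0,0,0.2],[0,0,0,-10,0.2],[0,0,0,-20,0.2],[0,0,0,-30,0.2]]]}}

```text
time: 7.18
position: [0.4705, 0.3554, -0.0092]
tcp_rot: [0.458, 0.889, -0.0, -0.0]
force: [-1.1, 0.3, -0.3]
finger_gap: 0.074
finger_force: 0.0
```

Call:
{"fn": "carry_out", "kwargs": {"series": [[[0,0,0,-10,0.2],[0,0,0,-20,0.2],[0,0,0,-30,0.2],[0,0,0,-40,0.2],[0,0,0,-50,0.2]]]}}

```text
time: 7.8
position: [0.4706, 0.3554, -0.0091]
tcp_rot: [0.791, 0.612, -0.0, -0.0]
force: [-0.6, -0.0, -0.0]
finger_gap: 0.0748
finger_force: 0.0
```

Call:
{"fn": "carry_out", "kwargs": {"series": [[[0,0,0,-1,0.2],[0,0,0,-1,0.6],[0,0,0,-1,0.6],[0,0,0,-1,0.6],[0,0,0,-1,0.6]]]}}

```text
time: 8.43
position: [0.4706, 0.3554, -0.0091]
tcp_rot: [0.794, 0.608, -0.0, 0.0]
force: [-0.2, 0.5, 0.2]
finger_gap: 0.0459
finger_force: 5.0
```

Call:
{"fn": "carry_out", "kwargs": {"series": [[[0,0,0,0,0.7],[0,0,0,0,0.7],[0,0,0,0,0.7],[0,0,0,0,0.7],[0,0,2,0,0.7]]], "squeeze": 35}}

```text
time: 9.05
position: [0.4689, 0.3544, 0.0097]
tcp_rot: [0.794, 0.608, -0.002, -0.0]
force: [0.2, -1.4, -0.2]
finger_gap: 0.0447
finger_force: 35.0
```

Call:
{"fn": "carry_out", "kwargs": {"series": [[[0,0,6,0,0.7],[0.6,-4,10,0,0.7],[1.6,-10,11.4,0,0.7],[2.6,-16,11.4,0,0.7],[3.6,-22,11.4,0,0.7]]]}}

```text
time: 9.68
position: [0.5074, 0.1338, 0.1272]
tcp_rot: [0.794, 0.608, 0.001, 0.001]
force: [0.6, -0.1, -0.9]
finger_gap: 0.0448
finger_force: 35.0
```

Call:
{"fn": "carry_out", "kwargs": {"series": [[[1,-6,0,0,0.7],[2,-11.5,0,0,0.7],[2,-11.5,0,0,0.7],[2,-11.5,0,0,0.7],[2,-11.5,0,0,0.7]]]}}

```text
time: 10.3
position: [0.5266, 0.0218, 0.1254]
tcp_rot: [0.794, 0.608, 0.0, -0.0]
force: [-0.0, 0.2, -1.3]
finger_gap: 0.0445
finger_force: 35.0
```

```bash
python3 - <<'E'
from h import *
snap('side','s4.png',(285,165,350,240),8); snap('top','t4.png',(275,200,310,275),8)
a,b=cv2.imread('pics/s4.png'),cv2.imread('pics/t4.png')
cv2.imwrite('pics/c4.png',cv2.convertScaleAbs(np.hstack([a,b]),alpha=1.6,beta=10))
s=arm.get_state(); p=s['position'];print(p,s['tcp_rot'],s['force'],s['finger_gap'],s['qpos'])
print(proj('side',[p+[0,0,.0371],p+[0,0,.0151],[.5266,.0204,.115]]),proj('top',[p+[0,0,.0371]]))
E
```

```text
[0.52649761 0.0218026  0.12510994] [ 7.93607694e-01  6.08429797e-01  8.03978079e-05 -5.48212827e-05] [ 0.00114596  0.57916279 -1.01257531] 0.04477566372440588 [-5.60748925e-02 -2.67068910e-02  1.77211172e+00  1.90872558e-04
  1.39613738e+00  2.06527216e-01]
[[317.56165224 197.99008764]
 [317.45924411 205.27537085]
 [317.45482355 213.87014324]] [[293.19127335 222.95540095]]
```

View pics/c4.png

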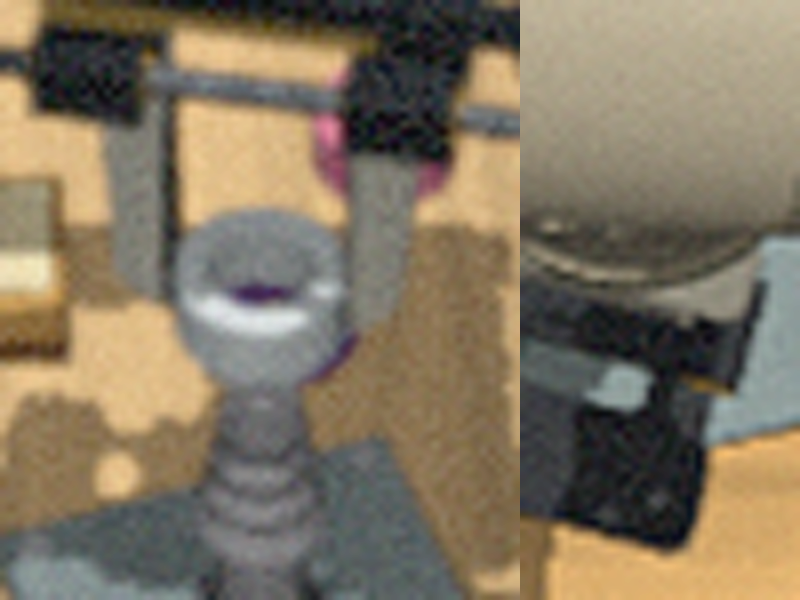

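Call:
{"fn": "carry_out", "kwargs": {"series": [[[0,-0.15,0,0,0.7],[0,-0.15,-1,0,0.7],[0,-0.15,-2,0,0.7],[0,-0.15,-2.5,0,0.7],[0,-0.15,-2.5,0,0.7]]]}}

```text
time: 11.02
position: [0.526, 0.0189, 0.099]
tcp_rot: [0.794, 0.608, -0.001, -0.001]
force: [0.6, 0.1, -0.8]
finger_gap: 0.0448
finger_force: 35.0
```

Call:
{"fn": "carry_out", "kwargs": {"series": [[[0,0,-0.3,0,0.7],[0,0,-0.6,0,0.7],[0,0,-0.8,0,0.7],[0,0,-1.0,0,0.7],[0,0,-1.0,0,0.7]]]}}

```text
time: 11.65
position: [0.5265, 0.0189, 0.0898]
tcp_rot: [0.794, 0.608, -0.0, -0.0]
force: [0.3, -0.1, -0.4]
finger_gap: 0.0451
finger_force: 35.0
```

Call:
{"fn": "carry_out", "kwargs": {"series": [[[0,0.13,0,0,0.7],[0,0.13,-0.1,0,0.7],[0,0.13,-0.2,0,0.7],[0,0.13,-0.3,0,0.7],[0,0.13,-0.3,0,0.7]]]}}

```text
time: 12.28
position: [0.5265, 0.0202, 0.0868]
tcp_rot: [0.794, 0.608, -0.0, -0.0]
force: [1.2, 0.7, -0.9]
finger_gap: 0.0448
finger_force: 35.0
```

Call:
{"fn": "carry_out", "kwargs": {"series": [[[0,0,-0.1,0,0.7],[0,0,-0.2,0,0.7],[0,0,-0.3,0,0.7],[0,0,-0.3,0,0.7],[0,0,-0.3,0,0.7]]]}}

```text
time: 12.9
position: [0.5267, 0.0202, 0.084]
tcp_rot: [0.794, 0.608, 0.0, 0.0]
force: [-0.8, -0.1, -0.7]
finger_gap: 0.045
finger_force: 35.0
```

Call:
{"fn": "carry_out", "kwargs": {"series": [[[0,0,-0.1,0,0.7],[0,0,-0.2,0,0.7],[0,0,-0.3,0,0.7],[0,0,-0.4,0,0.7],[0,0,-0.4,0,0.7]]]}}

```text
time: 13.52
position: [0.5266, 0.0202, 0.0798]
tcp_rot: [0.794, 0.608, -0.0, -0.0]
force: [-0.2, -0.6, -0.9]
finger_gap: 0.045
finger_force: 35.0
```

Call:
{"fn": "carry_out", "kwargs": {"series": [[[0,0,-0.1,0,0.7],[0,0,-0.2,0,0.7],[0,0,-0.3,0,0.7],[0,0,-0.3,0,0.7],[0,0,-0.3,0,0.7]]]}}

```text
time: 14.15
position: [0.5268, 0.0201, 0.077]
tcp_rot: [0.794, 0.608, 0.0, 0.0]
force: [1.4, -0.6, -0.4]
finger_gap: 0.0452
finger_force: 35.0
```

Call:
{"fn": "carry_out", "kwargs": {"series": [[[0,0,-0.1,0,0.7],[0,0,-0.2,0,0.7],[0,0,-0.2,0,0.7],[0,0,-0.2,0,0.7],[0,0,-0.2,0,0.7]]]}}

```text
time: 14.78
position: [0.527, 0.0201, 0.0752]
tcp_rot: [0.794, 0.608, 0.0, 0.0]
force: [4.0, -1.5, 1.9]
finger_gap: 0.0451
finger_force: 35.0
```

Call:
{"fn": "carry_out", "kwargs": {"series": [[[0.05,-0.02,0,0,0.7],[0.05,-0.02,0,0,0.7],[0.05,-0.02,-0.05,0,0.7],[0.05,-0.02,-0.1,0,0.7],[0.05,-0.02,-0.1,0,0.7]]]}}

```text
time: 15.4
position: [0.5272, 0.02, 0.0742]
tcp_rot: [0.794, 0.608, 0.0, 0.0]
force: [1.7, -1.4, 5.5]
finger_gap: 0.0448
finger_force: 35.0
```

Call:
{"fn": "carry_out", "kwargs": {"series": [[[0.02,-0.02,-0.05,0,0.7],[0.02,-0.02,-0.1,0,0.7],[0.02,-0.02,-0.15,0,0.7],[0.02,-0.02,-0.2,0,0.7],[0.02,-0.02,-0.2,0,0.7]]]}}

```text
time: 16.02
position: [0.5273, 0.02, 0.0726]
tcp_rot: [0.794, 0.608, 0.0, -0.0]
force: [-1.9, -0.9, 9.7]
finger_gap: 0.0452
finger_force: 35.0
```

Call:
{"fn": "carry_out", "kwargs": {"series": [[[0,0,-0.05,0,0.7],[0,0,-0.05,0,0.7],[0,0,-0.05,0,0.7],[0,0,-0.05,0,0.7],[0,0,-0.05,0,0.7]]]}}

```text
time: 16.65
position: [0.5273, 0.02, 0.0723]
tcp_rot: [0.794, 0.608, 0.0, -0.0]
force: [-1.8, -0.7, 11.0]
finger_gap: 0.0452
finger_force: 35.0
```

Call:
{"fn": "carry_out", "kwargs": {"series": [[[0,0,0,0,0.7],[0,0,0,0,0.7],[0,0,0,0,0.7],[0,0,0,0,0.7],[0,0,0,0,0.7]]]}}

```text
time: 17.27
position: [0.5273, 0.02, 0.0723]
tcp_rot: [0.794, 0.608, 0.0, -0.0]
force: [-2.7, 0.5, 9.4]
finger_gap: 0.0452
finger_force: 35.0
```

```bash
python3 - <<'E'
from h import *
snap('side','s5.png',(285,175,350,250),8)
cv2.imwrite('pics/c5.png',cv2.convertScaleAbs(cv2.imread('pics/s5.png'),alpha=1.6,beta=10))
s=arm.get_state();print(s['position'],s['force'],s['tcp_rot'],s['time'])
E
```

```text
[0.52729807 0.02001457 0.07222964] [-2.11534536  0.41387181 10.77208259] [ 7.94215420e-01  6.07636280e-01  6.44174460e-05 -1.13718787e-04] 17.325
```

View pics/c5.png

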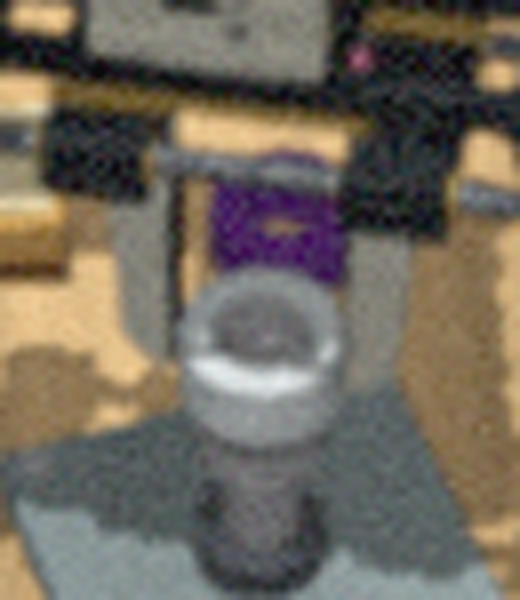

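The picture shows the ring square on the taper with the tip near the top of its bore. The lower edge is about 24 mm below the tip, so this is the middle line, held at about 11 N for over a second. Now I pull it off and carry it to the middle post.

Call:
{"fn": "carry_out", "kwargs": {"series": [[[0,0,0,0,0.7],[0,0,0.5,0,0.7],[0,0,1.5,0,0.7],[0,0,3.5,0,0.7],[0,0,5.5,0,0.7]]]}}

```text
time: 17.95
position: [0.5263, 0.0201, 0.1265]
tcp_rot: [0.794, 0.608, -0.001, -0.001]
force: [0.4, 0.4, -1.1]
finger_gap: 0.0449
finger_force: 35.0
```

Call:
{"fn": "carry_out", "kwargs": {"series": [[[-0.2,-1.6,0.3,0,0.7],[-0.9,-7,0.3,0,0.7],[-1.6,-13,0.3,0,0.7],[-2.4,-19,0.3,0,0.7],[-3.2,-25,0,0,0.7]]]}}

```text
time: 18.58
position: [0.4937, -0.2325, 0.1256]
tcp_rot: [0.794, 0.608, -0.0, -0.001]
force: [0.6, 0.1, -0.7]
finger_gap: 0.0452
finger_force: 35.0
```

Call:
{"fn": "carry_out", "kwargs": {"series": [[[-0.8,-6.6,0,0,0.7],[-0.8,-6.6,0,0,0.7],[-0.8,-6.6,-3,0,0.7],[-0.8,-6.6,-6,0,0.7],[-0.8,-6.6,-6,0,0.7]]]}}

```text
time: 19.2
position: [0.4844, -0.2939, 0.0627]
tcp_rot: [0.794, 0.608, -0.001, -0.004]
force: [0.5, 0.1, 0.0]
finger_gap: 0.0452
finger_force: 35.0
```

```bash
python3 - <<'E'
from h import *
snap('side','s6.png',(275,310,350,385),8)
cv2.imwrite('pics/c6.png',cv2.convertScaleAbs(cv2.imread('pics/s6.png'),alpha=1.5,beta=10))
s=arm.get_state();print(s['position'],s['force'],s['finger_gap'],s['time'])
E
```

```text
[ 0.48584015 -0.29486502  0.0649316 ] [0.69915306 0.71259729 0.33986801] 0.04490896856036745 19.25
```

View pics/c6.png

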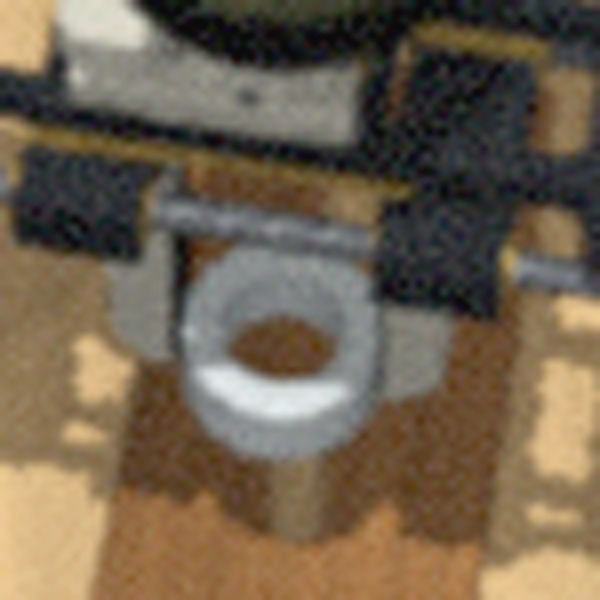

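The ring is held above the middle post: the ring's centre is near (283,340) and the post at (300,500), which is slightly to the right. I'll add 1 mm in x and lower it.

Call:
{"fn": "carry_out", "kwargs": {"series": [[[0.1,0,0,0,0.7],[0.1,0,-1.5,0,0.7],[0.1,0,-3.5,0,0.7],[0.1,0,-5.5,0,0.7],[0.1,0,-5.5,0,0.7]]]}}

```text
time: 19.88
position: [0.4861, -0.2946, 0.0081]
tcp_rot: [0.794, 0.608, -0.001, -0.003]
force: [0.2, 0.9, -0.5]
finger_gap: 0.0451
finger_force: 35.0
```

Call:
{"fn": "carry_out", "kwargs": {"series": [[[0,0,-0.2,0,0.7],[0,0,-0.4,0,0.7],[0,0,-0.6,0,0.7],[0,0,-0.8,0,0.7],[0,0,-0.8,0,0.7]]]}}

```text
time: 20.5
position: [0.4882, -0.2961, 0.0033]
tcp_rot: [0.794, 0.608, -0.0, -0.0]
force: [-1.0, 0.0, -0.5]
finger_gap: 0.045
finger_force: 35.0
```

Call:
{"fn": "carry_out", "kwargs": {"series": [[[0,0,-0.1,0,0.7],[0,0,-0.2,0,0.7],[0,0,-0.3,0,0.7],[0,0,-0.4,0,0.7],[0,0,-0.4,0,0.7]]]}}

```text
time: 21.12
position: [0.4882, -0.2961, -0.0007]
tcp_rot: [0.794, 0.608, -0.0, -0.0]
force: [0.0, 0.3, -0.4]
finger_gap: 0.0453
finger_force: 35.0
```

Call:
{"fn": "carry_out", "kwargs": {"series": [[[0,0,-0.05,0,0.7],[0,0,-0.1,0,0.7],[0,0,-0.2,0,0.7],[0,0,-0.2,0,0.7],[0,0,-0.2,0,0.7]]]}}

```text
time: 21.75
position: [0.4883, -0.2962, -0.0026]
tcp_rot: [0.794, 0.608, -0.0, -0.0]
force: [-1.3, 0.6, -1.2]
finger_gap: 0.0447
finger_force: 35.0
```

Call:
{"fn": "carry_out", "kwargs": {"series": [[[0,0,-0.05,0,0.7],[0,0,-0.05,0,0.2],[0,0,-0.05,0,0.2],[0,0,-0.05,0,0.2],[0,0,-0.05,0,0.2]]]}}

```text
time: 22.38
position: [0.4884, -0.2962, -0.003]
tcp_rot: [0.794, 0.608, 0.0, 0.0]
force: [-0.0, 0.0, -0.1]
finger_gap: 0.0739
finger_force: 0.0
```

Call:
{"fn": "carry_out", "kwargs": {"series": [[[0,0,1,0,0.2],[0,0,4,0,0.2],[0,0,8,0,0.2],[0,0,13,0,0.2],[-5,0,16,0,0.2]]]}}

```text
time: 23.0
position: [0.4405, -0.297, 0.1609]
tcp_rot: [0.794, 0.608, 0.001, 0.002]
force: [-1.7, -0.1, -0.6]
finger_gap: 0.0747
finger_force: 0.0
```

```bash
python3 - <<'E'
from h import *
snap('side','s7.png',(270,310,350,385),8)
s=arm.get_state();print(s['position'],s['force'],s['finger_gap'],s['time'])
E
```

```text
[ 0.43602019 -0.29799561  0.16437068] [ 3.15178936 -5.37303548  2.35492422] 0.07441489546772656 23.05
```

View pics/s7.png

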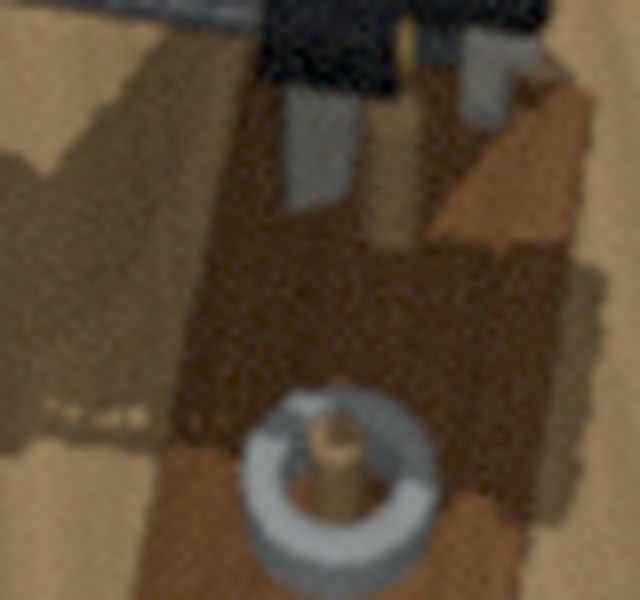

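The ring lies flat around the middle post, with its centre near (340,475), and the gripper is clear. I'll let the arm settle and hand in.

Call:
{"fn": "carry_out", "kwargs": {"series": [[[0,0,0,0,0.2],[0,0,0,0,0.2],[0,0,0,0,0.2],[0,0,0,0,0.2],[0,0,0,0,0.2]]]}}

```text
time: 23.68
position: [0.4383, -0.2959, 0.1563]
tcp_rot: [0.794, 0.608, -0.0, -0.001]
force: [0.9, -0.7, 0.5]
finger_gap: 0.0742
finger_force: 0.0
```

```bash
python3 -c "
from rig import arm
print(arm.hand_in())"
```

```text
the job is handed in; nothing more can be done
None
```

I handed the job in: the ring stopped at the middle line, was pressed at about 11 N for over a second, and now lies flat around the middle post; no verdict came back, and I viewed 11 pictures, one over the limit of 10.

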